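# Slacken the knurled clamp screw two turns and push the shaft home

## Robot

A 6-joint arm with a two-finger parallel gripper is mounted at the origin on a cart in front of the work surface, level with it; the furniture and walls round the work are solid. World frame = base frame: x ahead of the robot, y to its left, z up, the work surface at z = 0. Lengths are in m, angles in rad, forces in N, time in s.
With the tool pointing down it reaches from about 0.225 to 0.875 m from the base axis. Payload 3.4 kg.
Tool frame: the origin (TCP) lies at the very end of the fingers, on their centre line; the grasp point (between the pads) lies behind it (manip.grasp_offset is the z of the grasp point in the tool frame, in m); z points along the fingers, y is the line along which they close (so a half turn about z gives the same grasp; the last joint's range is limited). The gripper opens to 85 mm and grips with 20 to 120 N. Pads are 22 mm wide; open, the fingers measure 114 mm over their backs; the gripper's body (76 mm by 85 mm) begins 54 mm behind the grasp point. The pads swing forward as they close: fully open they stand 13 mm farther back than shut.
Start: joints at [1.195, 0.276, 1.505, -0, 1.361, -0.121], TCP at [0.145, 0.556, 0.231] pointing down, gripper open.
Joint ranges: [-2.89, 2.89], [-0.75, 2.08], [0.22, 2.7], [-1.18, 4.32], [0.11, 2.71], [-2.7, 2.7]. Speed limits (rad/s): [2.57, 2.57, 3.14, 3.14, 3.14, 3.14].

## Interface

Orientations are given as a unit quaternion [w, x, y, z].
In Python, from rig import manip gives the robot as it stands.
- The arm moves only by the shell command python3 -m pendant 'ROWS' [FORCE]. ROWS is JSON, a list of rows, each an object of numbers: "dx", "dy", "dz": the shift along the tool's x, y, z in m; "rx", "ry", "rz": the turn, a rotation vector about the tool's x, y, z in degrees; "hand": the finger opening in m, from 0 to 0.0854. In form: [{"dx": .., "dy": .., "dz": .., "rx": .., "ry": .., "rz": .., "hand": ..}, ...]. A call has 1 to 12 rows; each row shifts and turns the commanded pose from where the row before left it, along the tool's axes as they then stand; what a row does not reach is not made up. A row lasts 1/12 s, in which the tool goes at most 41.7 mm and 7.16 degrees, less where a joint would pass 70% of its speed; a pose out of reach is approached as far as the arm can. A call is refused whole if a number of a shift passes 0.0417 or a number of a turn 7.16, either way. A call with a gripper value outside its range is refused whole. The fingers move at their own pace and stop on an object; FORCE is the grip in N (left out, the last holds). Time passes only in rows, so rows that do not move let the fingers close. It gives the time, the measured TCP pose, the force, the opening and the grip force at its end, in the units of the state.
- manip.get_state(): the state, without advancing time (a new reading comes with each control period).
- manip.get_image(name): name is "side" or "top" or "wrist"; returns a dict with "frame" (420x560x3 uint8, red, green, blue), "fx", "fy", "cx", "cy" (pixels), "position" and "attitude" of the camera in the world; the wrist camera has in their place "mount" (4x4, takes a point from camera to tool coordinates, whose origin is the TCP and whose axes are the flange's). Camera axes: x right, y up, looking along -z (the intrinsics and any distortion apply to the point x, -y, -z); pixel columns grow to the right and rows downward; lengths in m; the calibration is good to about 2 mm. A picture is of the moment at which its call begins: read the wrist's pose just before it. There is no depth.
- manip.sign_off(): hands the job in; it is judged then, once.
The state is a dict: "clock": time; "qpos": joint angles; "qd": joint speeds; "effort": joint torques, N m; "position": TCP position; "ee_rot": TCP orientation; "contact_force": force on the tool from outside, world axes, zero at the start; "moment": the same for the moment, N m; "width": finger opening in m; "gripper_force": force on a finger pad.
Only numpy, scipy, OpenCV 4.12 (cv2) and the standard library are available. Lean on these libraries where they do the work, as an engineer would, in place of code of your own. Each camera call takes 0.05 s, during which the arm holds its last target. There are 200 camera calls.

## Task

On the vee-block fixture, roll the knurled head of the clamp screw round with a fingertip pressed lightly on its rim, two full turns anticlockwise seen from above, so that its point comes out of the groove in the shaft. Then push the shaft endways with a fingertip along the vees until it is fully home against the end stop. Only roll and push: do not grip the screw head, do not lift the shaft, and leave the things lying round the fixture where they are.

Things in the scene. Friction and masses are not known exactly. Their poses are not given: they have to be found in the camera images.
- fixture: Heavy fixed fixture: steel plate 110 x 236 x 14 mm with two vee-blocks 40 mm high (at y = -45 and +45 mm) that carry the shaft, between them a clamp bridge (crossbar 94 mm along x, 26 mm wide, top at 91 mm), and an end-stop lug (66 mm high) at the +y end. Origin: on the table under the clamp screw's axis; y runs along the vees toward the end stop, z up.
- clamp_screw (a joint): Turn of the vertical clamp screw, rad: 0 fully in, grows anticlockwise seen from above, up to 26; starts at 0 to 0.4. It rises 2 mm a turn; its 6 mm point starts in a shaft groove 2.5 mm deep and 10 mm wide, clear after 1.5 turns. It stays where left. About 0.03 N m turns it: a finger's side pressed on the rim with 3 to 8 N and moved along it.
- screw_head (a point): Centre of the knurled rim of the screw's head, on its axis. The head is a bare metal disc 42 mm in diameter, 16 mm high (8 mm above and below this point); at the start this point is 107 mm above the table, and a 7 mm high thinner collar parts the rim's underside from the crossbar. The rim is free all round. Its axes turn with the head.
- slot_end (a point): Outer end of the dark milled index slot in the top of the screw head, 18 mm from the axis; the slot (3.4 mm wide) runs from the centre to the rim on one side only and shows the turn. At joint value 0 it points along the fixture's +x.
- shaft: Loose steel shaft 200 mm long, 22 mm in diameter, 0.4 to 0.6 kg, lying in the vees along the fixture's y; two grooves near its middle. Origin: on its axis, midway; its y axis points to the end stop. Its axis is 52.4 mm above the table.
- push_end (a point): Centre of the shaft's flat 22 mm end away from the stop (origin -100 mm along y); it overhangs the plate's end at first and is free to be pushed. The shaft slides with 2 to 8 N.
- stop_end (a point): Centre of the shaft's stop-side end face, a 16 mm journal (origin +100 mm along y). About 25 mm from the stop at the start; the screw point lets the shaft move only about 2 mm either way until it is slackened.
- stop_face (a point): Centre of the face of the end stop's 14 mm round button, which the shaft's end meets; axes as the fixture's.
- bush: Bystander: bronze flanged bush, 39 mm across, 40 mm high, standing on the table; origin under its middle.
- nut: Bystander: dark slotted collet nut, 41 mm across, 19 mm high, lying flat right of the fixture; origin under its middle.
- hex_bolt: Bystander: hexagon bolt 42 mm high standing on its 24 mm head, left of the blow gun; origin under its middle.

How it is judged:
By the outcome, as a careful person would: the job done as asked, in the order asked, and still so for the second after the job is handed in, with the robot touching nothing.
It also fails if it takes over 70 s, if anything falls off the work surface, if the arm or the gripper's body presses on something with over 40 N, if the wrist force passes 120 N, or if a joint passes its speed limit or range.

## Working session

There is one attempt and no reset: what is moved stays moved. The work goes in short steps, Python scripts to look and compute and a shell command to move; the robot and the scene stay as the last step left them, time stands still between calls to the robot, and variables do not carry over. Pictures are saved under pics/ and viewed, at most 10 in all, crops included, and the job is handed in when it is done.

```bash
ls; mkdir -p pics
python3 - <<'E'
from rig import manip
import cv2,numpy as np,json
s=manip.get_state();print(s, manip.grasp_offset)
for n in ["top","side"]:
    d=manip.get_image(n);cv2.imwrite(f"pics/{n}0.png",d["frame"][:,:,::-1])
    print(n,{k:v for k,v in d.items() if k!="frame"})
E
```

```text
pics
{'clock': 0.0, 'qpos': array([ 1.19503045e+00,  2.76589251e-01,  1.50615687e+00, -1.50954966e-05,
        1.36072312e+00, -1.20998557e-01]), 'qd': array([-0.00196855, -0.00117198, -0.000131  , -0.00079834,  0.00132688,
       -0.00017174]), 'effort': array([-1.76458718e-03, -4.16787422e+01, -2.45813406e+01, -5.37989345e-04,
        1.12770501e-02, -2.21663532e-05]), 'position': array([0.14471785, 0.55592191, 0.23043355]), 'ee_rot': array([-2.23512230e-04,  1.27037817e-01,  9.91897430e-01, -9.11311416e-04]), 'contact_force': array([ 0.94402302,  0.05098949, -0.15001188]), 'moment': array([-0.00960876,  0.02269985,  0.0807425 ]), 'gripper_force': 0.0, 'width': 0.08577894905006835} -0.0187
top {'fx': 503.2765448943414, 'fy': 503.2765448943414, 'cx': 284.45355300077574, 'cy': 203.5548772344921, 'position': array([ 0.33755187, -0.06455425,  1.41099792]), 'attitude': array([ 0.70799872,  0.06083976, -0.05790905, -0.70120102])}
side {'fx': 460.7437357803511, 'fy': 460.7437357803511, 'cx': 274.118028265474, 'cy': 212.32655511112503, 'position': array([0.35726487, 0.72781723, 0.85049571]), 'attitude': array([-0.11911408, -0.04423513,  0.40636886,  0.90483117])}
```

View pics/top0.png

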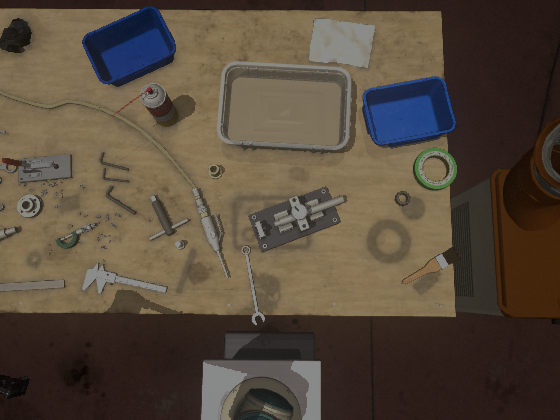

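View pics/side0.png

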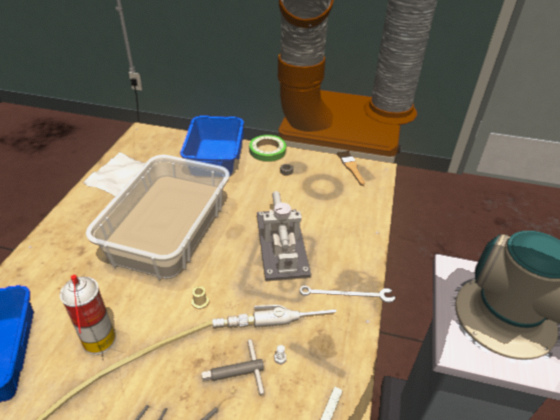

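The top view shows the fixture with the screw head near (299,211), the shaft's free end near (343,199) and the stop near (262,229). The side view shows the head near (282,210). I'll look closer at both.

```bash
cat > h.py <<'E'
import numpy as np
from scipy.spatial.transform import Rotation as R
from rig import manip
def rot(q): return R.from_quat([q[1],q[2],q[3],q[0]]).as_matrix()
def cam(n):
    s=manip.get_state(); d=manip.get_image(n)
    if n=="wrist":
        T=np.eye(4);T[:3,:3]=rot(s["ee_rot"]);T[:3,3]=s["position"];T=T@d["mount"]
    else:
        T=np.eye(4);T[:3,:3]=rot(d["attitude"]);T[:3,3]=d["position"]
    d["T"]=T;return d
def ray(d,u,v):
    r=np.array([(u-d["cx"])/d["fx"],-(v-d["cy"])/d["fy"],-1.]);return d["T"][:3,3],d["T"][:3,:3]@r
def plane(d,u,v,z):
    o,r=ray(d,u,v);return o+r*(z-o[2])/r[2]
def proj(d,p):
    c=d["T"][:3,:3].T@(np.asarray(p)-d["T"][:3,3]);return d["cx"]-d["fx"]*c[0]/c[2],d["cy"]+d["fy"]*c[1]/c[2]
E
python3 - <<'E'
import cv2,numpy as np
a=cv2.imread("pics/top0.png")[180:260,240:350];b=cv2.imread("pics/side0.png")[185:285,240:325]
a=cv2.resize(a,None,fx=4,fy=4,interpolation=cv2.INTER_CUBIC);b=cv2.resize(b,None,fx=4,fy=4,interpolation=cv2.INTER_CUBIC)
c=np.zeros((400,780,3),np.uint8);c[:320,:440]=a;c[:400,440:780]=b;cv2.imwrite("pics/crop0.png",c)
E
```

```text
(no output)
```

View pics/crop0.png

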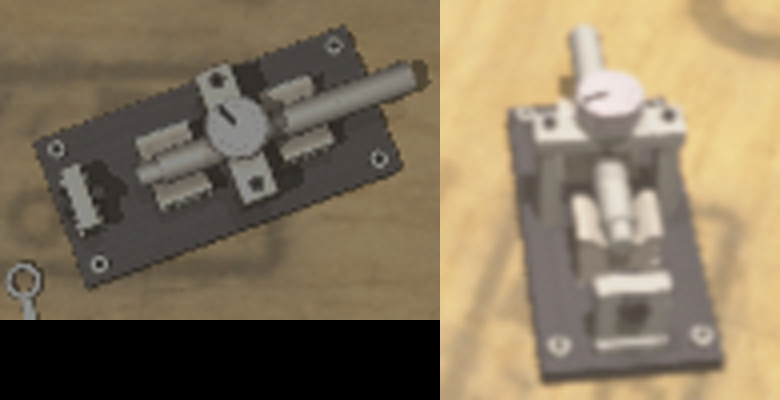

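The crops show the head's centre at about (237,127) in the top crop, with the slot pointing up-left. The plate corners in that crop are near (36,143), (347,27), (402,172) and (88,288). Next I'll measure them.

Run:
```python
from h import *
import cv2
def cv(c,ox,oy): return ((c[0]+.5)/4-.5+ox,(c[1]+.5)/4-.5+oy)
d=cam("top");e=cam("side")
C=np.array([plane(d,*cv(c,240,180),.014) for c in [(36,143),(347,27),(402,172),(88,288)]]);print(C.round(4),C.mean(0))
yv=(C[0]-C[1])+(C[3]-C[2]);print("yaw of fix y",np.degrees(np.arctan2(yv[1],yv[0])))
# head disc: bright mask in top view / ellipse
g=cv2.cvtColor(d["frame"],cv2.COLOR_RGB2GRAY)
h=plane(d,*cv((237,127),240,180),.115);print("head top-cam",h)
hs=plane(e,*((610+.5-440)/4-.5+240,(93+.5)/4-.5+185),.115);print("head side-cam",hs)
pe=plane(d,*cv((412,73),240,180),.06);print("push end ~",pe)
s=plane(d,*cv((216,105),240,180),.115)-h;print("slot ang",np.degrees(np.arctan2(s[1],s[0])))
```

```text
[[ 0.5401  0.0426  0.014 ]
 [ 0.6251 -0.1757  0.014 ]
 [ 0.522  -0.2138  0.014 ]
 [ 0.4389  0.0044  0.014 ]] [ 0.53153085 -0.08564099  0.014     ]
yaw of fix y 111.06000983703147
head top-cam [ 0.53719391 -0.09583354  0.115     ]
head side-cam [ 0.53800825 -0.09382033  0.115     ]
push end ~ [ 0.58403229 -0.21625935  0.06      ]
slot ang 43.74355201791635
```

```bash
R='{"dx":-0.0238,"dy":-0.0244,"hand":0}'; python3 -m pendant '[{"dx":-0.0238,"dy":-0.0244,"hand":0},{"dx":-0.0238,"dy":-0.0244,"hand":0},{"dx":-0.0238,"dy":-0.0244,"hand":0},{"dx":-0.0238,"dy":-0.0244,"hand":0},{"dx":-0.0238,"dy":-0.0244,"hand":0},{"dx":-0.0238,"dy":-0.0244,"hand":0},{"dx":-0.0238,"dy":-0.0244,"hand":0},{"dx":-0.0238,"dy":-0.0244,"hand":0},{"dx":-0.0238,"dy":-0.0244,"hand":0},{"dx":-0.0238,"dy":-0.0244,"hand":0},{"dx":-0.0238,"dy":-0.0244,"hand":0},{"dx":-0.0238,"dy":-0.0244,"hand":0}]' 20
python3 -m pendant '[{"dx":-0.0238,"dy":-0.0244,"hand":0},{"dx":-0.0238,"dy":-0.0244,"hand":0},{"dx":-0.0238,"dy":-0.0244,"hand":0},{"dx":-0.0238,"dy":-0.0244,"hand":0},{"dx":-0.0238,"dy":-0.0244,"hand":0},{"dx":-0.0238,"dy":-0.0244,"hand":0},{"dx":-0.0238,"dy":-0.0244,"hand":0},{"dx":-0.0238,"dy":-0.0244,"hand":0},{"dx":-0.0238,"dy":-0.0244,"hand":0},{"dx":-0.0238,"dy":-0.0244,"hand":0},{"dx":-0.0238,"dy":-0.0244,"hand":0},{"dx":-0.0238,"dy":-0.0244,"hand":0}]'
python3 -m pendant '[{"rz":6.8,"hand":0},{"rz":6.8,"hand":0},{"rz":6.8,"hand":0},{"rz":6.8,"hand":0},{"rz":6.8,"hand":0},{"rz":6.8,"hand":0},{"rz":6.8,"hand":0},{"rz":6.8,"hand":0},{"hand":0}]'
cat >> h.py <<'E'
H=np.array([.5376,-.095]);A=np.radians(111.06)
def fix(p):
    d=np.asarray(p)[:2]-H;x=np.array([np.sin(A),-np.cos(A)]);y=np.array([np.cos(A),np.sin(A)]);return np.array([d@x,d@y])
def st():
    s=manip.get_state();M=rot(s["ee_rot"]);f=s["contact_force"]
    print("t",round(s["clock"],2),"fix mm",(fix(s["position"])*1e3).round(1),"z",(s["position"][2]*1e3).round(1),"toolx yaw",np.degrees(np.arctan2(M[1,0],M[0,0])).round(2),"tilt",M[:2,2].round(4),"F tool",(M.T@f).round(2),"w",round(s["width"],4),"q",s["qpos"].round(2))
E
python3 -c "
from h import *
st()"
```

```text
t 0.2 fix mm [-132.6  748.8] z 230.8 toolx yaw 165.4 tilt [-0.0004 -0.001 ] F tool [ 0.47 -0.2   0.83] w 0.0854 q [ 1.2   0.28  1.51  0.    1.36 -0.12]invalid input
invalid input
invalid input
```

```bash
python3 -m pendant '[{"dx": 0.0, "dy": 0.0, "dz": 0.0, "rx": 0.0, "ry": 0.0, "rz": 0.0, "hand": 0.0}]' 20
```

```text
clock: 0.28
position: [0.1449, 0.5563, 0.231]
ee_rot: [-0.0, 0.127, 0.992, -0.0]
contact_force: [-0.4, 0.2, 0.1]
width: 0.0752
gripper_force: 0.0
```

```bash
python3 -m pendant '[{"dx": -0.01, "hand": 0.0}]'; python3 -m pendant --help | head
```

```text
invalid input
invalid input: not JSON, or not a number
```

```bash
python3 -m pendant '[{"dx":-0.0238,"dy":-0.0244,"dz":0,"rx":0,"ry":0,"rz":0,"hand":0},{"dx":-0.0238,"dy":-0.0244,"dz":0,"rx":0,"ry":0,"rz":0,"hand":0},{"dx":-0.0238,"dy":-0.0244,"dz":0,"rx":0,"ry":0,"rz":0,"hand":0},{"dx":-0.0238,"dy":-0.0244,"dz":0,"rx":0,"ry":0,"rz":0,"hand":0},{"dx":-0.0238,"dy":-0.0244,"dz":0,"rx":0,"ry":0,"rz":0,"hand":0},{"dx":-0.0238,"dy":-0.0244,"dz":0,"rx":0,"ry":0,"rz":0,"hand":0},{"dx":-0.0238,"dy":-0.0244,"dz":0,"rx":0,"ry":0,"rz":0,"hand":0},{"dx":-0.0238,"dy":-0.0244,"dz":0,"rx":0,"ry":0,"rz":0,"hand":0},{"dx":-0.0238,"dy":-0.0244,"dz":0,"rx":0,"ry":0,"rz":0,"hand":0},{"dx":-0.0238,"dy":-0.0244,"dz":0,"rx":0,"ry":0,"rz":0,"hand":0},{"dx":-0.0238,"dy":-0.0244,"dz":0,"rx":0,"ry":0,"rz":0,"hand":0},{"dx":-0.0238,"dy":-0.0244,"dz":0,"rx":0,"ry":0,"rz":0,"hand":0}]'; python3 -c "
from h import *
st()"
```

```text
clock: 1.28
position: [0.3479, 0.1996, 0.2315]
ee_rot: [0.0, 0.127, 0.992, 0.0]
contact_force: [0.7, -0.1, -0.0]
width: -0.0001
gripper_force: 0.0
t 1.28 fix mm [-71.1 343.1] z 231.5 toolx yaw 165.41 tilt [0.0007 0.0004] F tool [-0.7   0.1   0.05] w -0.0001 q [ 0.35  0.01  1.83  0.    1.3  -0.97]
```

```bash
python3 -m pendant '[{"dx":-0.0238,"dy":-0.0244,"dz":0,"rx":0,"ry":0,"rz":4.5,"hand":0},{"dx":-0.0218,"dy":-0.0262,"dz":0,"rx":0,"ry":0,"rz":0,"hand":0},{"dx":-0.0218,"dy":-0.0262,"dz":0,"rx":0,"ry":0,"rz":0,"hand":0},{"dx":-0.0218,"dy":-0.0262,"dz":0,"rx":0,"ry":0,"rz":0,"hand":0},{"dx":-0.0218,"dy":-0.0262,"dz":0,"rx":0,"ry":0,"rz":0,"hand":0},{"dx":-0.0218,"dy":-0.0262,"dz":0,"rx":0,"ry":0,"rz":0,"hand":0},{"dx":-0.0218,"dy":-0.0262,"dz":0,"rx":0,"ry":0,"rz":0,"hand":0},{"dx":-0.0218,"dy":-0.0262,"dz":0,"rx":0,"ry":0,"rz":0,"hand":0},{"dx":-0.0218,"dy":-0.0262,"dz":0,"rx":0,"ry":0,"rz":0,"hand":0},{"dx":-0.0218,"dy":-0.0262,"dz":0,"rx":0,"ry":0,"rz":0,"hand":0},{"dx":-0.0218,"dy":-0.0262,"dz":0,"rx":0,"ry":0,"rz":0,"hand":0},{"dx":-0.0218,"dy":-0.0262,"dz":0,"rx":0,"ry":0,"rz":0,"hand":0}]'
python3 -m pendant '[{"dx":0,"dy":0,"dz":0,"rx":0,"ry":0,"rz":7.1,"hand":0},{"dx":0,"dy":0,"dz":0,"rx":0,"ry":0,"rz":7.1,"hand":0},{"dx":0,"dy":0,"dz":0,"rx":0,"ry":0,"rz":7.1,"hand":0},{"dx":0,"dy":0,"dz":0,"rx":0,"ry":0,"rz":7.1,"hand":0},{"dx":0,"dy":0,"dz":0,"rx":0,"ry":0,"rz":7.1,"hand":0},{"dx":0,"dy":0,"dz":0,"rx":0,"ry":0,"rz":7.1,"hand":0},{"dx":0,"dy":0,"dz":0,"rx":0,"ry":0,"rz":7.1,"hand":0},{"dx":0,"dy":0,"dz":0,"rx":0,"ry":0,"rz":0,"hand":0}]'
python3 -c "
from h import *
st()
import cv2
d=cam('wrist');print(d['mount'],d['fx'],d['cx'],d['cy'])
cv2.imwrite('pics/w1.png',d['frame'][:,:,::-1])
for p in [.115,.107]:
  print(proj(d,[.5376,-.095,p]))
"
```

```text
clock: 2.28
position: [0.497, -0.181, 0.2313]
ee_rot: [0.0, 0.166, 0.986, 0.0]
contact_force: [0.3, 0.1, 0.7]
width: 0.0002
gripper_force: 0.0
clock: 2.95
position: [0.4966, -0.1792, 0.2312]
ee_rot: [-0.0, 0.566, 0.825, 0.0]
contact_force: [-0.2, -0.6, -0.3]
width: 0.0001
gripper_force: 0.0
t 2.95 fix mm [-68.5 -63.9] z 231.2 toolx yaw 111.09 tilt [-0.0001  0.0002] F tool [-0.47 -0.43  0.29] w 0.0001 q [-0.48  0.21  1.6   0.    1.33 -0.85]
[[-1.43839312e-03  9.55917301e-01  2.93632500e-01  7.40150755e-02]
 [ 9.99998340e-01  1.70352437e-03 -6.47195694e-04  6.53814845e-04]
 [-1.11887568e-03  2.93631082e-01 -9.55918164e-01 -1.42540225e-01]
 [ 0.00000000e+00  0.00000000e+00  0.00000000e+00  1.00000000e+00]] 338.2833264524847 275.9484021361722 213.0701417672297
(np.float64(367.28191780716276), np.float64(123.40211196580036))
(np.float64(364.5635066625725), np.float64(122.98224510384696))
```

View pics/w1.png

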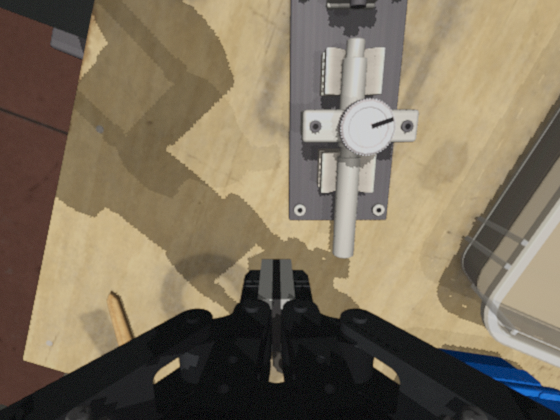

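The wrist view shows the head's centre at about (367,126), close to the predicted (367,123), with the slot pointing right. The shaft end is at (344,255) and the closed fingertips are at (277,262). I'll check the tip's size in a zoom.

```bash
python3 -c "
import cv2,numpy as np
a=cv2.imread('pics/w1.png')[230:330,220:340]
a=np.clip(a.astype(float)*2,0,255).astype(np.uint8)
cv2.imwrite('pics/w1c.png',cv2.resize(a,None,fx=5,fy=5,interpolation=cv2.INTER_CUBIC))
from h import *
d=dict(fx=338.283,fy=338.283,cx=275.948,cy=213.07)
T=np.array([[-1.43839312e-03,9.55917301e-01,2.93632500e-01,7.40150755e-02],[9.99998340e-01,1.70352437e-03,-6.47195694e-04,6.53814845e-04],[-1.11887568e-03,2.93631082e-01,-9.55918164e-01,-1.42540225e-01],[0,0,0,1]]);d['T']=T
for p in [(0,0,0),(.011,0,0),(.011,.0145,0),(.011,-.0145,0),(.011,.0145,-.037),(.011,-.0145,-.037),(-.011,0,0)]: 
  u,v=proj(d,p);print(p,round((u-220)*5),round((v-230)*5))
"
```

```text
(0, 0, 0) 272 225
(0.011, 0, 0) 272 116
(0.011, 0.0145, 0) 430 116
(0.011, -0.0145, 0) 113 117
(0.011, 0.0145, -0.037) 475 329
(0.011, -0.0145, -0.037) 65 330
(-0.011, 0, 0) 272 329
```

View pics/w1c.png

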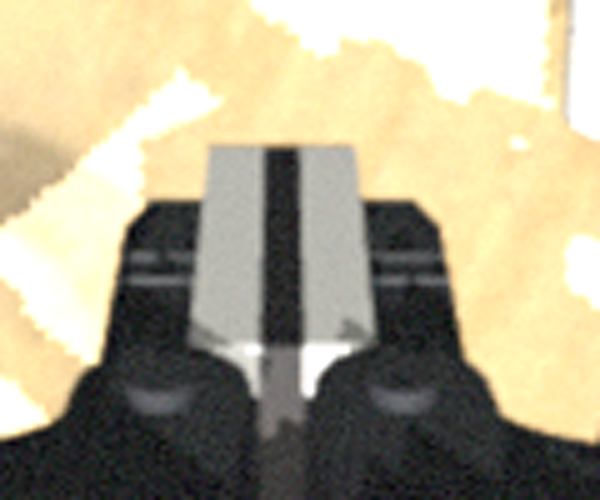

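The zoom shows the fingertip's front face: a grey plate about 14 mm wide across tool y, around x = +8 to 11 mm, with the wider black backing higher up. I'll drive the screw with straight, rack-like strokes of about 12 mm on the −y side of the rim. First I go beside the rim.

```bash
python3 -m pendant '[{"dx":0.006,"dy":0.0208,"dz":0,"rx":0,"ry":0,"rz":0,"hand":0},{"dx":0.006,"dy":0.0208,"dz":0,"rx":0,"ry":0,"rz":0,"hand":0},{"dx":0.007,"dy":0.0209,"dz":0,"rx":0,"ry":0,"rz":0,"hand":0},{"dx":0,"dy":0,"dz":0.032,"rx":0,"ry":0,"rz":0,"hand":0},{"dx":0,"dy":0,"dz":0.032,"rx":0,"ry":0,"rz":0,"hand":0},{"dx":0,"dy":0,"dz":0.032,"rx":0,"ry":0,"rz":0,"hand":0},{"dx":0,"dy":0,"dz":0.032,"rx":0,"ry":0,"rz":0,"hand":0},{"dx":0,"dy":0,"dz":0,"rx":0,"ry":0,"rz":0,"hand":0},{"dx":0,"dy":0,"dz":0,"rx":0,"ry":0,"rz":0,"hand":0}]'; python3 -c "
from h import *
st()
import cv2
d=cam('wrist');cv2.imwrite('pics/w2.png',d['frame'][:,:,::-1]);print(proj(d,[.5376,-.095,.115]))"
```

```text
clock: 3.75
position: [0.547, -0.1385, 0.1021]
ee_rot: [-0.002, 0.564, 0.826, -0.0]
contact_force: [0.1, -0.7, 0.0]
width: 0.0001
gripper_force: 0.0
t 3.75 fix mm [ -6.8 -44. ] z 102.1 toolx yaw 111.32 tilt [-0.0037  0.0015] F tool [-0.64 -0.15 -0.02] w 0.0001 q [-0.37  0.36  1.72  0.    1.06 -0.74]
(np.float64(291.8188852502177), np.float64(189.04572833025165))
```

View pics/w2.png

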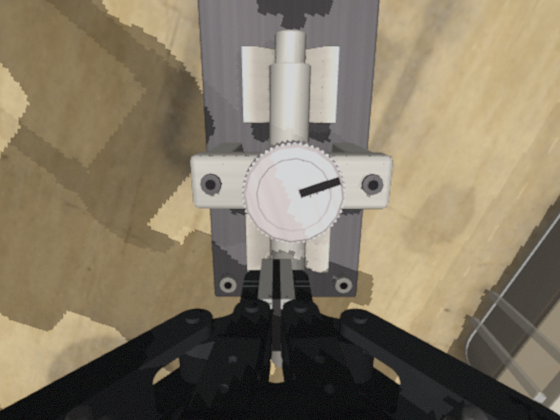

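The head's centre is at (294,190), within 2 px of prediction. The slot runs from (301,193) to (340,181), and the finger is just in front of the rim. I approach until contact.

```bash
python3 -m pendant '[{"dx":0.004,"dy":0.0015,"dz":0,"rx":0,"ry":0,"rz":0,"hand":0},{"dx":0.004,"dy":0,"dz":0,"rx":0,"ry":0,"rz":0,"hand":0},{"dx":0.003,"dy":0,"dz":0,"rx":0,"ry":0,"rz":0,"hand":0},{"dx":0,"dy":0,"dz":0,"rx":0,"ry":0,"rz":0,"hand":0},{"dx":0,"dy":0,"dz":0,"rx":0,"ry":0,"rz":0,"hand":0}]' >/dev/null; python3 -c "
from h import *
st()"; python3 -m pendant '[{"dx":0.001,"dy":0,"dz":0,"rx":0,"ry":0,"rz":0,"hand":0},{"dx":0,"dy":0,"dz":0,"rx":0,"ry":0,"rz":0,"hand":0}]' >/dev/null; python3 -c "
from h import *
st()"
```

```text
t 4.22 fix mm [ -4.1 -33.8] z 104.3 toolx yaw 111.24 tilt [ 0.0018 -0.0006] F tool [0.05 0.27 0.78] w -0.0001 q [-0.35  0.35  1.73  0.    1.06 -0.73]
t 4.38 fix mm [ -4.1 -33.6] z 103.9 toolx yaw 111.22 tilt [ 0.0018 -0.0014] F tool [-1.91 -0.48 -1.99] w 0.0003 q [-0.35  0.35  1.73 -0.    1.06 -0.72]
```

```bash
python3 -m pendant '[{"dx":0.001,"dy":0,"dz":0,"rx":0,"ry":0,"rz":0,"hand":0},{"dx":0,"dy":0,"dz":0,"rx":0,"ry":0,"rz":0,"hand":0}]' >/dev/null; python3 -c "
from h import *
st()"; python3 -m pendant '[{"dx":0,"dy":0.003,"dz":0,"rx":0,"ry":0,"rz":0,"hand":0},{"dx":0,"dy":0.003,"dz":0,"rx":0,"ry":0,"rz":0,"hand":0},{"dx":0,"dy":0.003,"dz":0,"rx":0,"ry":0,"rz":0,"hand":0}]' >/dev/null; python3 -c "
from h import *
st()
import cv2
d=cam('wrist');cv2.imwrite('pics/w3.png',d['frame'][:,:,::-1]);print(proj(d,[.5376,-.095,.115]))"
```

```text
t 4.55 fix mm [ -4.  -33.3] z 103.9 toolx yaw 111.22 tilt [ 0.0024 -0.0024] F tool [-4.32 -0.59 -2.44] w -0.0001 q [-0.35  0.35  1.73 -0.    1.06 -0.72]
t 4.8 fix mm [  4.4 -33.3] z 103.8 toolx yaw 111.22 tilt [ 0.0009 -0.0025] F tool [-5.44 -1.44 -3.19] w -0.0001 q [-0.34  0.36  1.71 -0.    1.06 -0.71]
(np.float64(263.4161209143168), np.float64(214.1419750738762))
```

```bash
cat >> h.py <<'E'
import cv2
def slot(n="wrist",save=None,z=.115):
    d=cam(n);g=cv2.cvtColor(d["frame"],cv2.COLOR_RGB2GRAY)
    if save: cv2.imwrite(save,d["frame"][:,:,::-1])
    vv,uu=np.mgrid[0:420,0:560]
    r=np.stack([(uu-d["cx"])/d["fx"],-(vv-d["cy"])/d["fy"],-np.ones_like(uu)],-1)@d["T"][:3,:3].T
    P=d["T"][:3,3]+r*((z-d["T"][2,3])/r[...,2])[...,None]
    dd=P[...,:2]-H;fx=dd@[np.sin(A),-np.cos(A)];fy=dd@[np.cos(A),np.sin(A)]
    m=(np.hypot(fx,fy)<.0165)&(g<110)
    nl,lab,stt,_=cv2.connectedComponentsWithStats(m.astype(np.uint8))
    if nl<2: print("no slot");return
    k=1+np.argmax(stt[1:,4]);q=np.c_[fx[lab==k],fy[lab==k]]
    c=q.mean(0);print("slot n",len(q),"mean mm",(c*1e3).round(1),"deg",np.degrees(np.arctan2(c[1],c[0])).round(1))
E
python3 - <<'E'
from h import *
a=cv2.imread("pics/w3.png");print(cv2.cvtColor(a,cv2.COLOR_BGR2GRAY)[214:216,264:300:4])
slot()
E
python3 -m pendant '[{"dx":-0.004,"dy":0,"dz":0,"rx":0,"ry":0,"rz":0,"hand":0},{"dx":0,"dy":-0.011,"dz":0,"rx":0,"ry":0,"rz":0,"hand":0},{"dx":0.0045,"dy":0,"dz":0,"rx":0,"ry":0,"rz":0,"hand":0},{"dx":0,"dy":0.004,"dz":0,"rx":0,"ry":0,"rz":0,"hand":0},{"dx":0,"dy":0.004,"dz":0,"rx":0,"ry":0,"rz":0,"hand":0},{"dx":0,"dy":0.004,"dz":0,"rx":0,"ry":0,"rz":0,"hand":0},{"dx":-0.004,"dy":0,"dz":0,"rx":0,"ry":0,"rz":0,"hand":0},{"dx":0,"dy":-0.012,"dz":0,"rx":0,"ry":0,"rz":0,"hand":0},{"dx":0.004,"dy":0,"dz":0,"rx":0,"ry":0,"rz":0,"hand":0},{"dx":0,"dy":0.004,"dz":0,"rx":0,"ry":0,"rz":0,"hand":0},{"dx":0,"dy":0.004,"dz":0,"rx":0,"ry":0,"rz":0,"hand":0},{"dx":0,"dy":0.004,"dz":0,"rx":0,"ry":0,"rz":0,"hand":0}]' >/dev/null; python3 -c "
from h import *
st();slot(save='pics/w4.png')"
```

```text
[[206  93  42  36 177 201 205 211 213]
 [206 153  41  49 192 199 205 209 213]]
slot n 277 mean mm [8.  4.4] deg 28.7
t 5.9 fix mm [  4.  -32.8] z 103.3 toolx yaw 111.23 tilt [ 0.     -0.0038] F tool [-6.82 -1.22  1.7 ] w 0.0 q [-0.34  0.36  1.72 -0.    1.06 -0.71]
slot n 306 mean mm [-4.1  6.9] deg 121.0
```

```bash
python3 - <<'E'
from h import *
import h
def fake(png,pos,q):
    d=cam("wrist");T=np.eye(4);T[:3,:3]=rot(q);T[:3,3]=pos;d["T"]=T@d["mount"];d["frame"]=cv2.imread(png)[:,:,::-1];return d
d2=fake("pics/w2.png",[.547,-.1385,.1021],np.array([-.002,.564,.826,0])/np.linalg.norm([.002,.564,.826]))
print("centre",fix(plane(d2,294,190,.115)))
print([ (fix(plane(d2,*p,.115))*1e3).round(1) for p in [(301,193),(340,181)]])
h.cam=lambda n:d2
slot()
E
python3 - <<'E'
import cv2,numpy as np
a=cv2.imread("pics/w2.png")[120:250,220:360];b=cv2.imread("pics/w4.png")[140:270,190:330]
cv2.imwrite("pics/c5.png",cv2.resize(np.hstack([a,b]),None,fx=2.8,fy=2.8,interpolation=cv2.INTER_CUBIC))
E
```

```text
centre [ 0.00079776 -0.00034822]
[array([ 3.6, -1.5]), array([18.7,  3.3])]
slot n 270 mean mm [9.7 0.6] deg 3.7
```

View pics/c5.png

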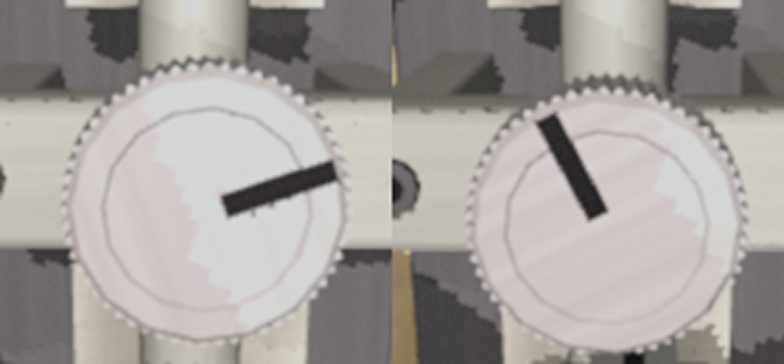

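The crop shows the slot at 18.4° at the start and 118° now, so the rolling works without slip, at about 33° a stroke. I'll go on, reading the slot by its principal axis.

```bash
python3 - <<'E'
s=open('h.py').read()
s=s.replace('c=q.mean(0);print(','c=q.mean(0);w=np.linalg.svd(q-c)[2][0];w=w*np.sign(w@c);print("PCA deg",np.degrees(np.arctan2(w[1],w[0])).round(1),')
open('h.py','w').write(s)
E
for i in 1; do python3 -m pendant '[{"dx":-0.004,"dy":0,"dz":0,"rx":0,"ry":0,"rz":0,"hand":0},{"dx":0,"dy":-0.012,"dz":0,"rx":0,"ry":0,"rz":0,"hand":0},{"dx":0.004,"dy":0,"dz":0,"rx":0,"ry":0,"rz":0,"hand":0},{"dx":0,"dy":0.004,"dz":0,"rx":0,"ry":0,"rz":0,"hand":0},{"dx":0,"dy":0.004,"dz":0,"rx":0,"ry":0,"rz":0,"hand":0},{"dx":0,"dy":0.004,"dz":0,"rx":0,"ry":0,"rz":0,"hand":0},{"dx":-0.004,"dy":0,"dz":0,"rx":0,"ry":0,"rz":0,"hand":0},{"dx":0,"dy":-0.012,"dz":0,"rx":0,"ry":0,"rz":0,"hand":0},{"dx":0.004,"dy":0,"dz":0,"rx":0,"ry":0,"rz":0,"hand":0},{"dx":0,"dy":0.004,"dz":0,"rx":0,"ry":0,"rz":0,"hand":0},{"dx":0,"dy":0.004,"dz":0,"rx":0,"ry":0,"rz":0,"hand":0},{"dx":0,"dy":0.004,"dz":0,"rx":0,"ry":0,"rz":0,"hand":0}]' >/dev/null; done; python3 -c "
from h import *
st();slot()"; python3 -m pendant '[{"dx":-0.004,"dy":0,"dz":0,"rx":0,"ry":0,"rz":0,"hand":0},{"dx":0,"dy":-0.012,"dz":0,"rx":0,"ry":0,"rz":0,"hand":0},{"dx":0.004,"dy":0,"dz":0,"rx":0,"ry":0,"rz":0,"hand":0},{"dx":0,"dy":0.004,"dz":0,"rx":0,"ry":0,"rz":0,"hand":0},{"dx":0,"dy":0.004,"dz":0,"rx":0,"ry":0,"rz":0,"hand":0},{"dx":0,"dy":0.004,"dz":0,"rx":0,"ry":0,"rz":0,"hand":0},{"dx":-0.004,"dy":0,"dz":0,"rx":0,"ry":0,"rz":0,"hand":0},{"dx":0,"dy":-0.012,"dz":0,"rx":0,"ry":0,"rz":0,"hand":0},{"dx":0.004,"dy":0,"dz":0,"rx":0,"ry":0,"rz":0,"hand":0},{"dx":0,"dy":0.004,"dz":0,"rx":0,"ry":0,"rz":0,"hand":0},{"dx":0,"dy":0.004,"dz":0,"rx":0,"ry":0,"rz":0,"hand":0},{"dx":0,"dy":0.004,"dz":0,"rx":0,"ry":0,"rz":0,"hand":0}]' >/dev/null; python3 -c "
from h import *
st();slot()"
```

```text
t 7.0 fix mm [  4.  -32.9] z 103.6 toolx yaw 111.22 tilt [ 0.0004 -0.004 ] F tool [-7.47 -1.65  1.17] w 0.0 q [-0.34  0.36  1.72 -0.    1.06 -0.71]
PCA deg -166.8 slot n 244 mean mm [-8.3 -5.1] deg -148.7
t 8.05 fix mm [  4.  -32.9] z 103.6 toolx yaw 111.22 tilt [ 0.0005 -0.004 ] F tool [-7.89 -2.01  0.93] w -0.0 q [-0.34  0.36  1.72 -0.    1.06 -0.71]
PCA deg -87.3 slot n 175 mean mm [  0.8 -11. ] deg -85.8
```

```bash
python3 -m pendant '[{"dx":-0.004,"dy":0,"dz":-0.001,"rx":0,"ry":0,"rz":0,"hand":0},{"dx":0,"dy":-0.012,"dz":0,"rx":0,"ry":0,"rz":0,"hand":0},{"dx":0.0036,"dy":0,"dz":0,"rx":0,"ry":0,"rz":0,"hand":0},{"dx":0,"dy":0.004,"dz":0,"rx":0,"ry":0,"rz":0,"hand":0},{"dx":0,"dy":0.004,"dz":0,"rx":0,"ry":0,"rz":0,"hand":0},{"dx":0,"dy":0.004,"dz":0,"rx":0,"ry":0,"rz":0,"hand":0},{"dx":-0.004,"dy":0,"dz":0,"rx":0,"ry":0,"rz":0,"hand":0},{"dx":0,"dy":-0.012,"dz":0,"rx":0,"ry":0,"rz":0,"hand":0},{"dx":0.004,"dy":0,"dz":0,"rx":0,"ry":0,"rz":0,"hand":0},{"dx":0,"dy":0.004,"dz":0,"rx":0,"ry":0,"rz":0,"hand":0},{"dx":0,"dy":0.004,"dz":0,"rx":0,"ry":0,"rz":0,"hand":0},{"dx":0,"dy":0.004,"dz":0,"rx":0,"ry":0,"rz":0,"hand":0}]' >/dev/null; python3 -c "
from h import *
st();slot()"; python3 -m pendant '[{"dx":-0.004,"dy":0,"dz":-0.001,"rx":0,"ry":0,"rz":0,"hand":0},{"dx":0,"dy":-0.012,"dz":0,"rx":0,"ry":0,"rz":0,"hand":0},{"dx":0.004,"dy":0,"dz":0,"rx":0,"ry":0,"rz":0,"hand":0},{"dx":0,"dy":0.004,"dz":0,"rx":0,"ry":0,"rz":0,"hand":0},{"dx":0,"dy":0.004,"dz":0,"rx":0,"ry":0,"rz":0,"hand":0},{"dx":0,"dy":0.004,"dz":0,"rx":0,"ry":0,"rz":0,"hand":0},{"dx":-0.004,"dy":0,"dz":0,"rx":0,"ry":0,"rz":0,"hand":0},{"dx":0,"dy":-0.012,"dz":0,"rx":0,"ry":0,"rz":0,"hand":0},{"dx":0.004,"dy":0,"dz":0,"rx":0,"ry":0,"rz":0,"hand":0},{"dx":0,"dy":0.004,"dz":0,"rx":0,"ry":0,"rz":0,"hand":0},{"dx":0,"dy":0.004,"dz":0,"rx":0,"ry":0,"rz":0,"hand":0},{"dx":0,"dy":0.004,"dz":0,"rx":0,"ry":0,"rz":0,"hand":0}]' >/dev/null; python3 -c "
from h import *
st();slot(save='pics/w6.png')"
```

```text
t 9.1 fix mm [  4.1 -33. ] z 104.5 toolx yaw 111.22 tilt [ 0.0002 -0.0034] F tool [-5.56 -1.75 -0.85] w 0.0001 q [-0.34  0.36  1.71 -0.    1.06 -0.71]
PCA deg -10.6 slot n 221 mean mm [ 9.3 -4.9] deg -27.7
t 10.15 fix mm [  4.1 -33. ] z 105.5 toolx yaw 111.22 tilt [ 0.0001 -0.0034] F tool [-5.4  -1.8   0.89] w -0.0003 q [-0.34  0.36  1.71 -0.    1.07 -0.71]
PCA deg 66.6 slot n 290 mean mm [5.  6.8] deg 53.7
```

```bash
python3 -m pendant '[{"dx":-0.004,"dy":0,"dz":0,"rx":0,"ry":0,"rz":0,"hand":0},{"dx":0,"dy":-0.012,"dz":0,"rx":0,"ry":0,"rz":0,"hand":0},{"dx":0.0042,"dy":0,"dz":0,"rx":0,"ry":0,"rz":0,"hand":0},{"dx":0,"dy":0.004,"dz":0,"rx":0,"ry":0,"rz":0,"hand":0},{"dx":0,"dy":0.004,"dz":0,"rx":0,"ry":0,"rz":0,"hand":0},{"dx":0,"dy":0.004,"dz":0,"rx":0,"ry":0,"rz":0,"hand":0},{"dx":-0.004,"dy":0,"dz":0,"rx":0,"ry":0,"rz":0,"hand":0},{"dx":0,"dy":-0.012,"dz":0,"rx":0,"ry":0,"rz":0,"hand":0},{"dx":0.004,"dy":0,"dz":0,"rx":0,"ry":0,"rz":0,"hand":0},{"dx":0,"dy":0.004,"dz":0,"rx":0,"ry":0,"rz":0,"hand":0},{"dx":0,"dy":0.004,"dz":0,"rx":0,"ry":0,"rz":0,"hand":0},{"dx":0,"dy":0.004,"dz":0,"rx":0,"ry":0,"rz":0,"hand":0}]' >/dev/null; python3 -c "
from h import *
st();slot(z=.1175)"; python3 -m pendant '[{"dx":-0.004,"dy":0,"dz":-0.001,"rx":0,"ry":0,"rz":0,"hand":0},{"dx":0,"dy":-0.012,"dz":0,"rx":0,"ry":0,"rz":0,"hand":0},{"dx":0.004,"dy":0,"dz":0,"rx":0,"ry":0,"rz":0,"hand":0},{"dx":0,"dy":0.004,"dz":0,"rx":0,"ry":0,"rz":0,"hand":0},{"dx":0,"dy":0.004,"dz":0,"rx":0,"ry":0,"rz":0,"hand":0},{"dx":0,"dy":0.004,"dz":0,"rx":0,"ry":0,"rz":0,"hand":0},{"dx":-0.004,"dy":0,"dz":0,"rx":0,"ry":0,"rz":0,"hand":0},{"dx":0,"dy":-0.012,"dz":0,"rx":0,"ry":0,"rz":0,"hand":0},{"dx":0.004,"dy":0,"dz":0,"rx":0,"ry":0,"rz":0,"hand":0},{"dx":0,"dy":0.004,"dz":0,"rx":0,"ry":0,"rz":0,"hand":0},{"dx":0,"dy":0.004,"dz":0,"rx":0,"ry":0,"rz":0,"hand":0},{"dx":0,"dy":0.004,"dz":0,"rx":0,"ry":0,"rz":0,"hand":0}]' >/dev/null; python3 -c "
from h import *
st();slot(z=.118)"; python3 -m pendant '[{"dx":-0.004,"dy":0,"dz":0,"rx":0,"ry":0,"rz":0,"hand":0},{"dx":0,"dy":-0.012,"dz":0,"rx":0,"ry":0,"rz":0,"hand":0},{"dx":0.004,"dy":0,"dz":0,"rx":0,"ry":0,"rz":0,"hand":0},{"dx":0,"dy":0.004,"dz":0,"rx":0,"ry":0,"rz":0,"hand":0},{"dx":0,"dy":0.004,"dz":0,"rx":0,"ry":0,"rz":0,"hand":0},{"dx":0,"dy":0.004,"dz":0,"rx":0,"ry":0,"rz":0,"hand":0},{"dx":-0.004,"dy":0,"dz":0,"rx":0,"ry":0,"rz":0,"hand":0},{"dx":0,"dy":-0.012,"dz":0,"rx":0,"ry":0,"rz":0,"hand":0},{"dx":0.004,"dy":0,"dz":0,"rx":0,"ry":0,"rz":0,"hand":0},{"dx":0,"dy":0.004,"dz":0,"rx":0,"ry":0,"rz":0,"hand":0},{"dx":0,"dy":0.004,"dz":0,"rx":0,"ry":0,"rz":0,"hand":0},{"dx":0,"dy":0.004,"dz":0,"rx":0,"ry":0,"rz":0,"hand":0}]' >/dev/null; python3 -c "
from h import *
st();slot(z=.1185)"
```

```text
t 11.2 fix mm [  4.1 -33. ] z 105.5 toolx yaw 111.22 tilt [ 0.0003 -0.0036] F tool [-5.3  -2.08 -0.4 ] w -0.0004 q [-0.34  0.36  1.71 -0.    1.07 -0.71]
PCA deg 144.3 slot n 295 mean mm [-7.9  3.5] deg 156.0
t 12.25 fix mm [  4.1 -32.9] z 106.5 toolx yaw 111.22 tilt [ 0.0003 -0.0036] F tool [-6.91 -0.98  0.37] w -0.0001 q [-0.34  0.36  1.71 -0.    1.07 -0.71]
PCA deg -138.2 slot n 217 mean mm [-5.8 -8.4] deg -124.9
t 13.3 fix mm [  4.1 -32.9] z 106.5 toolx yaw 111.22 tilt [ 0.0003 -0.0037] F tool [-5.87 -1.13  0.91] w 0.0001 q [-0.34  0.36  1.71 -0.    1.07 -0.71]
PCA deg -60.7 slot n 196 mean mm [ 4.7 -9.7] deg -64.0
```

```bash
python3 -m pendant '[{"dx":-0.004,"dy":0,"dz":0,"rx":0,"ry":0,"rz":0,"hand":0},{"dx":0,"dy":-0.012,"dz":0,"rx":0,"ry":0,"rz":0,"hand":0},{"dx":0.004,"dy":0,"dz":0,"rx":0,"ry":0,"rz":0,"hand":0},{"dx":0,"dy":0.004,"dz":0,"rx":0,"ry":0,"rz":0,"hand":0},{"dx":0,"dy":0.004,"dz":0,"rx":0,"ry":0,"rz":0,"hand":0},{"dx":0,"dy":0.004,"dz":0,"rx":0,"ry":0,"rz":0,"hand":0},{"dx":-0.004,"dy":0,"dz":0,"rx":0,"ry":0,"rz":0,"hand":0},{"dx":0,"dy":-0.012,"dz":0,"rx":0,"ry":0,"rz":0,"hand":0},{"dx":0.004,"dy":0,"dz":0,"rx":0,"ry":0,"rz":0,"hand":0},{"dx":0,"dy":0.004,"dz":0,"rx":0,"ry":0,"rz":0,"hand":0},{"dx":0,"dy":0.004,"dz":0,"rx":0,"ry":0,"rz":0,"hand":0},{"dx":0,"dy":0.005,"dz":0,"rx":0,"ry":0,"rz":0,"hand":0}]' >/dev/null;  python3 -c "
from h import *
st();slot(z=.119,save='pics/w7.png')"
```

```text
t 14.35 fix mm [  5.  -32.9] z 106.6 toolx yaw 111.22 tilt [ 0.0002 -0.0038] F tool [-5.97 -1.34  0.54] w -0.0002 q [-0.34  0.36  1.71 -0.    1.07 -0.71]
PCA deg 19.3 slot n 258 mean mm [9.7 0.6] deg 3.5
```

```bash
python3 -m pendant '[{"dx":0,"dy":0.002,"dz":0,"rx":0,"ry":0,"rz":0,"hand":0},{"dx":0,"dy":0,"dz":0,"rx":0,"ry":0,"rz":0,"hand":0},{"dx":-0.012,"dy":0,"dz":0,"rx":0,"ry":0,"rz":0,"hand":0},{"dx":-0.03,"dy":-0.002,"dz":0,"rx":0,"ry":0,"rz":0,"hand":0},{"dx":-0.03,"dy":-0.002,"dz":0,"rx":0,"ry":0,"rz":0,"hand":0},{"dx":-0.03,"dy":-0.002,"dz":0,"rx":0,"ry":0,"rz":0,"hand":0},{"dx":-0.03,"dy":0,"dz":0,"rx":0,"ry":0,"rz":0,"hand":0},{"dx":0,"dy":0,"dz":0,"rx":0,"ry":0,"rz":0,"hand":0},{"dx":0,"dy":0,"dz":0,"rx":0,"ry":0,"rz":0,"hand":0}]' >/dev/null;  python3 -c "
from h import *
st();slot(z=.119,save='pics/w8.png')
d=cam('wrist')
for p in [(0,-.126,.0524),(0,0,.119),(0,.099,.0524)]:
  x=np.array([np.sin(A),-np.cos(A)]);y=np.array([np.cos(A),np.sin(A)]);print(p,np.round(proj(d,[*(H+x*p[0]+y*p[1]),p[2]])))"
```

```text
t 15.15 fix mm [   1.8 -164.3] z 105.6 toolx yaw 111.04 tilt [-0.0012  0.0018] F tool [ 0.92 -0.51 -0.01] w -0.0002 q [-0.5   0.47  1.52  0.    1.15 -0.87]
no slot
(0, -0.126, 0.0524) [272. 176.]
(0, 0, 0.119) [ 267. -212.]
(0, 0.099, 0.0524) [ 269. -391.]
```

View pics/w8.png

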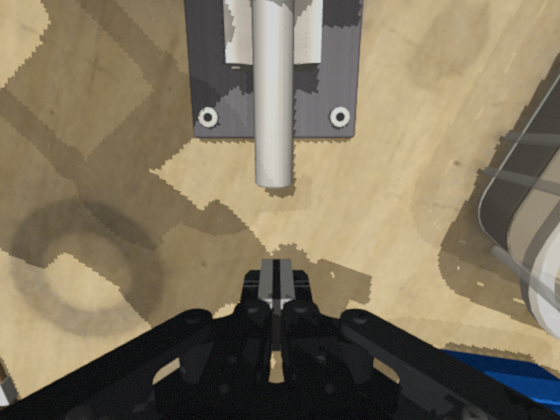

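The shaft end is at (274,186) and the closed fingertips at (277,262) are lined up behind it. The screw was left at about 725° of turn. I descend and push.

```bash
python3 -m pendant '[{"dx":0,"dy":-0.001,"dz":0.015,"rx":0,"ry":0,"rz":0,"hand":0},{"dx":0,"dy":0,"dz":0.015,"rx":0,"ry":0,"rz":0,"hand":0},{"dx":0,"dy":0,"dz":0.015,"rx":0,"ry":0,"rz":0,"hand":0},{"dx":0,"dy":0,"dz":0.013,"rx":0,"ry":0,"rz":0,"hand":0},{"dx":0,"dy":0,"dz":0,"rx":0,"ry":0,"rz":0,"hand":0},{"dx":0.006,"dy":0,"dz":0,"rx":0,"ry":0,"rz":0,"hand":0},{"dx":0.006,"dy":0,"dz":0,"rx":0,"ry":0,"rz":0,"hand":0},{"dx":0.005,"dy":0,"dz":0,"rx":0,"ry":0,"rz":0,"hand":0},{"dx":0,"dy":0,"dz":0,"rx":0,"ry":0,"rz":0,"hand":0}]' >/dev/null;  python3 -c "
from h import *
st()"; python3 -m pendant '[{"dx":0.002,"dy":0,"dz":0,"rx":0,"ry":0,"rz":0,"hand":0},{"dx":0.002,"dy":0,"dz":0,"rx":0,"ry":0,"rz":0,"hand":0},{"dx":0.002,"dy":0,"dz":0,"rx":0,"ry":0,"rz":0,"hand":0},{"dx":0.002,"dy":0,"dz":0,"rx":0,"ry":0,"rz":0,"hand":0},{"dx":0.002,"dy":0,"dz":0,"rx":0,"ry":0,"rz":0,"hand":0},{"dx":0.002,"dy":0,"dz":0,"rx":0,"ry":0,"rz":0,"hand":0}]' >/dev/null;  python3 -c "
from h import *
st()"
```

```text
t 16.0 fix mm [   2.  -144.9] z 49.4 toolx yaw 111.26 tilt [0.0005 0.0004] F tool [-0.    0.24  1.04] w 0.0002 q [-0.48  0.51  1.62  0.    1.01 -0.85]
t 16.5 fix mm [   2.1 -135.9] z 48.9 toolx yaw 111.2 tilt [ 0.0021 -0.0021] F tool [-5.44 -0.9  -1.35] w -0.0 q [-0.47  0.5   1.64 -0.    1.   -0.84]
```

```bash
python3 -m pendant '[{"dx":0.002,"dy":0,"dz":0,"rx":0,"ry":0,"rz":0,"hand":0},{"dx":0.002,"dy":0,"dz":0,"rx":0,"ry":0,"rz":0,"hand":0},{"dx":0.002,"dy":0,"dz":0,"rx":0,"ry":0,"rz":0,"hand":0}]' >/dev/null;  python3 -c "
from h import *
st()"; python3 -m pendant '[{"dx":0.002,"dy":0,"dz":0,"rx":0,"ry":0,"rz":0,"hand":0},{"dx":0.002,"dy":0,"dz":0,"rx":0,"ry":0,"rz":0,"hand":0},{"dx":0.002,"dy":0,"dz":0,"rx":0,"ry":0,"rz":0,"hand":0}]' >/dev/null;  python3 -c "
from h import *
st()"
```

```text
t 16.75 fix mm [   2.  -129.4] z 48.8 toolx yaw 111.21 tilt [ 0.0016 -0.0015] F tool [-5.18 -0.47 -2.17] w 0.0004 q [-0.46  0.49  1.65 -0.    1.   -0.83]
t 17.0 fix mm [   2.1 -123.4] z 48.8 toolx yaw 111.21 tilt [ 0.0018 -0.0017] F tool [-5.88 -0.44 -2.65] w -0.0001 q [-0.46  0.49  1.66 -0.    0.99 -0.83]
```

```bash
python3 -m pendant '[{"dx":0.002,"dy":0,"dz":0,"rx":0,"ry":0,"rz":0,"hand":0},{"dx":0.002,"dy":0,"dz":0,"rx":0,"ry":0,"rz":0,"hand":0},{"dx":0.002,"dy":0,"dz":0,"rx":0,"ry":0,"rz":0,"hand":0}]' >/dev/null;  python3 -c "
from h import *
st()"; python3 -m pendant '[{"dx":0.0015,"dy":0,"dz":0,"rx":0,"ry":0,"rz":0,"hand":0},{"dx":0.0015,"dy":0,"dz":0,"rx":0,"ry":0,"rz":0,"hand":0}]' >/dev/null;  python3 -c "
from h import *
st()"; python3 -m pendant '[{"dx":0.0015,"dy":0,"dz":0,"rx":0,"ry":0,"rz":0,"hand":0},{"dx":0.0015,"dy":0,"dz":0,"rx":0,"ry":0,"rz":0,"hand":0}]' >/dev/null;  python3 -c "
from h import *
st()"
```

```text
t 17.25 fix mm [   2.1 -117.7] z 48.9 toolx yaw 111.22 tilt [ 0.0021 -0.0022] F tool [-10.94  -1.55  -2.13] w -0.0 q [-0.45  0.48  1.67 -0.    0.99 -0.82]
t 17.42 fix mm [   2.2 -117.7] z 49.1 toolx yaw 111.3 tilt [ 0.0047 -0.0074] F tool [-14.95  -2.16   0.43] w 0.0 q [-0.45  0.48  1.67 -0.01  0.98 -0.82]
t 17.58 fix mm [   2.8 -117.6] z 49.7 toolx yaw 111.34 tilt [ 0.0082 -0.0119] F tool [-20.23  -1.97   1.11] w 0.0002 q [-0.44  0.48  1.67 -0.01  0.98 -0.81]
```

The shaft slid at about 5 N, then stopped dead at −117.7 mm with the force rising to 20 N. I'll withdraw and check the gap at the stop.

```bash
python3 -m pendant '[{"dx":-0.01,"dy":0,"dz":0,"rx":0,"ry":0,"rz":0,"hand":0},{"dx":-0.02,"dy":0,"dz":0,"rx":0,"ry":0,"rz":0,"hand":0},{"dx":0,"dy":0,"dz":-0.036,"rx":0,"ry":0,"rz":0,"hand":0},{"dx":0,"dy":0,"dz":-0.036,"rx":0,"ry":0,"rz":0,"hand":0},{"dx":0,"dy":0,"dz":-0.036,"rx":0,"ry":0,"rz":0,"hand":0},{"dx":0,"dy":0,"dz":-0.036,"rx":0,"ry":0,"rz":0,"hand":0},{"dx":0,"dy":0,"dz":-0.036,"rx":0,"ry":0,"rz":0,"hand":0},{"dx":0.03,"dy":0,"dz":0,"rx":0,"ry":0,"rz":0,"hand":0},{"dx":0.03,"dy":0,"dz":0,"rx":0,"ry":0,"rz":0,"hand":0},{"dx":0.03,"dy":0,"dz":0,"rx":0,"ry":0,"rz":0,"hand":0},{"dx":0,"dy":0,"dz":0,"rx":0,"ry":0,"rz":0,"hand":0},{"dx":0,"dy":0,"dz":0,"rx":0,"ry":0,"rz":0,"hand":0}]' >/dev/null;  python3 -c "
from h import *
st();slot(z=.119,save='pics/w9.png')
a=cv2.imread('pics/w9.png')[0:260,170:390];b=cam('side')['frame'][185:285,240:325,::-1]
c=np.zeros((580,800,3),np.uint8);a=cv2.resize(a,None,fx=2,fy=2,interpolation=cv2.INTER_CUBIC);b=cv2.resize(b,None,fx=4,fy=4,interpolation=cv2.INTER_CUBIC)
c[:520,:440]=a;c[:400,440:780]=b;cv2.imwrite('pics/c10.png',c)"
```

```text
t 18.58 fix mm [  1.  -47.2] z 227.8 toolx yaw 111.34 tilt [-0.0028  0.0031] F tool [0.1  0.38 0.42] w -0.0001 q [-0.37  0.28  1.51  0.    1.36 -0.74]
PCA deg 28.4 slot n 68 mean mm [9.6 1.9] deg 11.3
```

View pics/c10.png

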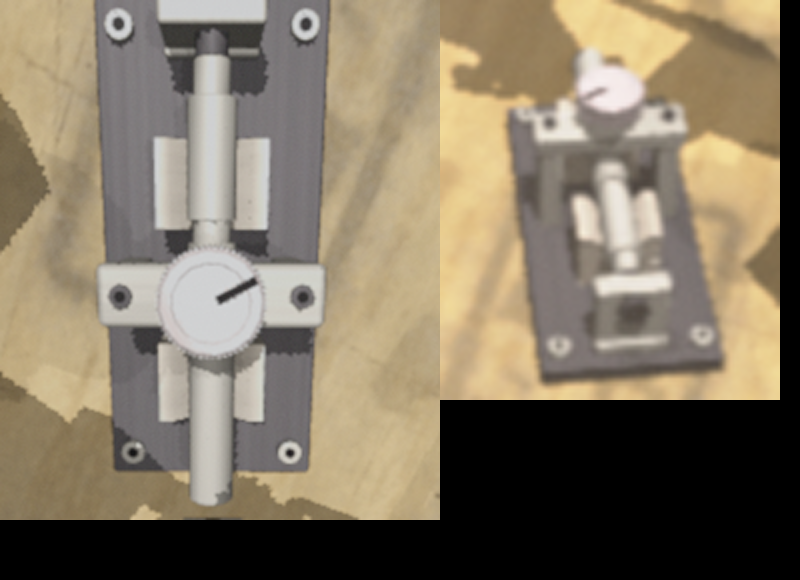

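The slot is at about 26°, so the screw has turned about 727°, and the journal seems to meet the dark button near crop pixel (210,55). I'll use the last picture to check that contact.

```bash
python3 -c "
import cv2,numpy as np
a=cv2.imread('pics/w9.png')[0:60,245:305].astype(float)
a=np.clip(255*(a/255)**.45,0,255).astype(np.uint8)
cv2.imwrite('pics/c11.png',cv2.resize(a,None,fx=9,fy=9,interpolation=cv2.INTER_CUBIC))
print(cv2.imread('pics/w9.png',0)[8:34,275])"
```

```text
[205 191 157 109  64  58  81 105 115 125 124 122 122 121 121 120 118 116
 117 162 200 207 206 206 206 206]
```

View pics/c11.png

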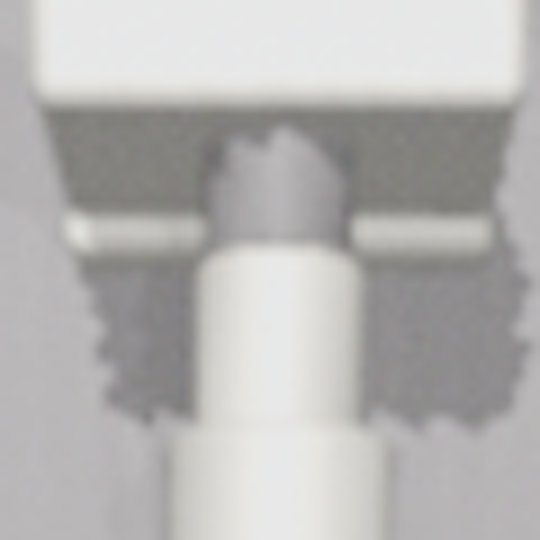

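The zoom shows the grey button running straight into the journal's end at about row 245, with no gap, so the shaft is home. The arm is clear of everything.

```bash
python3 -c "
from rig import manip
print(manip.sign_off())"
```

```text
the job is handed in; nothing more can be done
None
```

I rolled the clamp screw about two turns anticlockwise (roughly 727° by its slot), pushed the shaft along the vees until it stopped dead against the end-stop button with no visible gap, and handed the job in at about 19 s with the arm clear.

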